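# Change plates on a marking-out fixture and hold the new one home

### The arm

A 7-joint arm with a two-finger parallel gripper is mounted at the origin on a cart in front of the work surface, level with it; the furniture and walls round the work are solid. World frame = base frame: x ahead of the robot, y to its left, z up, the work surface at z = 0. Lengths are in m, angles in rad, forces in N, time in s.
With the tool pointing down it reaches from about 0.425 to 0.925 m from the base axis. Payload 6.8 kg.
Tool frame: the origin (TCP) lies between the finger pads; the fingertips stand 17 mm ahead of it and the grasp point (between the pads) lies 2 mm behind it; z points along the fingers, y is the direction in which the jaws open and shut (so a half turn about z gives the same grasp; the last joint's range is limited). The gripper opens to 85 mm and grips with 20 to 120 N. Pads are 22 mm wide; open, the fingers measure 114 mm over their backs; the gripper's body (76 mm by 85 mm) begins 54 mm behind the grasp point. The pads swing forward as they close: fully open they stand 13 mm farther back than shut.
Start: joints at [-1.299, 0.477, 0.022, 1.555, -0.011, 1.109, -0.083], TCP at [0.25, 0.627, 0.248] pointing down, gripper open.
Joint ranges: [-2.96, 2.96], [-0.34, 2.1], [-1.41, 1.46], [0.24, 2.44], [-1.37, 4.51], [0.17, 1.92], [-2.96, 2.96]. Speed limits (rad/s): [2.39, 2.39, 3.14, 3.14, 3.14, 3.14, 3.14].

### API

Orientations are given as a unit quaternion [w, x, y, z].
In Python, from station import bot gives the robot as it stands. The module is installed in compiled form; this text tells all that it offers.
- The arm moves only by the tool carry_out, never from a script. Its argument "moves" is a list of rows, each a list of 3 entries, a list of its own where there are three numbers: the turn, a rotation vector about the tool's x, y, z in degrees, then the shift along the tool's x, y, z in cm, then the finger opening in cm, from 0 to 8.54. A call has 1 to 5 rows; each row is the pose to reach, as a shift and turn from the pose commanded when the call began, along the tool's axes at that moment; what a row does not reach only later rows make up. A row lasts 1/8 s, in which the tool goes at most 62.5 mm and 10.7 degrees, less where a joint would pass 70% of its speed; a pose out of reach is approached as far as the arm can. A call with a gripper value outside its range is refused whole. The fingers move at their own pace and stop on an object; "newtons" is the grip in N (left out, the last holds). Time passes only in rows, so rows that repeat a pose let the fingers close. It gives the time, the measured TCP pose, the force and the opening at its end, in the units of the state.
- bot.get_obs(): the state, without advancing time (a new reading comes with each control period).
- bot.read_camera(name): name is "scene" or "top" or "wrist"; returns the picture (384x512x3 uint8, red, green, blue); there is no depth.
- bot.camera_info(name): a dict with "vertical_fov" (degrees; the focal length in pixels is half the picture's height over the tangent of half this angle, whatever the lens; pixels are square), "cx", "cy" (the principal point, pixels), "k1" (the pictures are not rectified: a ray, as slopes to the right and down, at radius r is drawn at 1 + k1 r^2 times it, then the intrinsics apply), "position" and "attitude" of the camera in the world. Camera axes: x right, y up, looking along -z (the intrinsics and any distortion apply to the point x, -y, -z); pixel columns grow to the right and rows downward; lengths in m; the calibration is good to about 2 mm. A picture is of the moment at which its call begins: read the wrist's pose just before it. camera_info takes no time and is no camera call; for the wrist camera it gives the pose at the moment of the call.
- bot.hand_in(): hands the job in, once; it reports no verdict.
Trained networks look in the newest picture that a camera, given by its name, has taken for a name from the list of things; names that differ only in an ending like _2 or _b are one class to them, and where a whole thing is asked for, a point or a joint stands for the part that bears it (a point fixed in the world has none). Each returns a list of dicts, best first, with "score" (0 to 1); they miss things now and then, are a little off and sometimes report something else, mostly with a low value. They report only what shows in the picture. A call takes as long as a camera call.
- bot.silhouettes(label, camera): "region" (384x512 bool, what is visible of it) and "location" ([column, row] in pixels, amid what is visible of it).
The state is a dict: "t": time; "q": joint angles; "joint_vel": joint speeds; "joint_torque": joint torques, N m; "eef_pos": TCP position; "tool_rot": TCP orientation; "contact_force": force on the tool from outside, world axes, zero at the start; "torque": the same for the moment, N m; "gripper_width": opening from 0.0 (shut) to 1.0 (fully open).
Only numpy, scipy, OpenCV 4.12 (cv2) and the standard library are available. Lean on these libraries where they do the work, as an engineer would, in place of code of your own. Each camera call takes 0.05 s, during which the arm holds its last target. There are 200 camera calls.

### The job

Change over the plates on the small marking-out fixture. First take the drilled plate off the fixture, stand it on edge in the empty far slot of the black two-slot rack, all the way down and midway along the slot, and let go of it. Then take the plain plate out of the rack's near slot, stand it on edge on the fixture, and with one steady diagonal push, down and into the corner, hold it firmly against the bed, the fence and the stop block all at once; finish while still holding it pressed there, do not let go, and leave the other things on the worktop where they are.

Things in the scene. Friction and masses are not known exactly. Their poses are not given: they have to be found in the camera images.
- drilled_plate: Bare aluminium plate 80 mm long, 70 mm high, 12 mm thick, about 0.2 kg, with two 14 mm through holes, 26 mm either side of its middle at half height. At the start it stands on edge, loose, on the fixture. Origin: middle of its lower edge; x = thickness, y = length, z = up.
- blank_plate: Plain bare aluminium plate of the same size without holes (80 mm long, 70 mm high, 12 mm thick, about 0.2 kg). At the start it stands on edge in the near slot of the rack. Origin: middle of its lower edge; x = thickness, y = length, z = up.
- fixture: Marking-out fixture fixed to the worktop, 80 mm deep by 130 mm wide: a flat steel bed with a low dark fence along its side away from the robot and a dark stop block at the left end (seen from the robot). Rigid. Origin: on the worktop under its middle; x points from the open front to the fence, y along the fence towards the stop, z up. The bed's top is 12 mm above the worktop and runs from x = -45 to +35 mm.
- bed: The fixture's flat steel bed (same frame as the fixture), its top 12 mm above the worktop. Bare metal: a plate pressed hard down on it no longer slides easily, so sideways pushing works best while the downward push is light.
- fence: The fixture's fence (same frame as the fixture): a bar 12 mm thick along the whole 130 mm, inner face at x = +23 mm, its top 25 mm above the bed (37 mm above the worktop).
- stop: The fixture's stop block (same frame as the fixture): 18 mm thick, from x = -11 mm to the fence, inner face at y = +47 mm, its top 25 mm above the bed.
- seat (a point): Point on the bed where the origin of a 80 mm long, 12 mm thick plate lies when it touches bed, fence and stop; axes as the fixture's, 17 mm in x and 7 mm in y from the fixture's origin and 12 mm above the worktop.
- rack: Black plastic rack fixed to the worktop, 105 mm by 60 mm, with two open-ended slots 65 mm apart for plates standing on edge. Each slot is 16 mm wide and 60 mm long, open at both ends (a plate sticks out 10 mm at each), its floor 8 mm above the worktop; the cheeks beside it end in small outward-leaning lips, 31 mm above the worktop. Origin: on the worktop under its middle; x points away from the robot across the slots, y along the slots.
- near_slot (a point): Middle of the floor of the slot nearer the robot, axes as the rack's; it holds the plain plate at the start.
- far_slot (a point): Middle of the floor of the slot farther from the robot, axes as the rack's; empty at the start. A plate fully down in it has its origin at this height.
- brass_cap: Bystander: round brass-coloured cap, 39 mm across, 13 mm high, loose behind the rack. Origin: centre of its underside.
- nozzle_body: Bystander: dark nozzle holder lying on its side, 105 mm long, 24 mm high, behind the bowl of small parts. Origin: centre of its underside.
- plunger: Bystander: dark metal plunger standing upright, 27 mm across, 50 mm high, to the left of the bowl of small parts. Origin: centre of its underside.

How it is judged:
By the outcome, as a careful person would: the job done as asked, in the order asked, and still so for the second after the job is handed in, while the arm keeps its last pose, push and grip.
It also fails if it takes over 56 s, if anything falls off the work surface, if the arm or the gripper's body presses on something with over 40 N, if the wrist force passes 120 N, or if a joint passes its speed limit or range.

## Working session

There is one attempt and no reset: what is moved stays moved. The work goes in short steps, Python scripts to look and compute and a tool call to move; the robot and the scene stay as the last step left them, time stands still between calls to the robot, and variables do not carry over. Pictures are saved under pics/ and viewed, about 8 in all and at most 12, crops included, and the job is handed in when it is done.

Besides the shell and the picture viewer there is one more tool, called after ">>>" as name([rows], argument=value, ...), one row to a line, values as JSON. carry_out: Moves the arm, as the interface text tells. Its arguments: {"type":"object","properties":{"moves":{"type":"array"},"newtons":{"type":"number"}},"required":["moves"]}

```bash
mkdir -p pics
python3 - <<'E'
from station import bot
import cv2,numpy as np
o=bot.get_obs()
for k,v in o.items(): print(k,np.round(v,4))
ims=[]
for n in ("scene","top","wrist"):
    i=bot.camera_info(n);print(n,i)
    im=bot.read_camera(n);cv2.imwrite(f"pics/{n}0.png",im[:,:,::-1])
    for l in ("drilled_plate","blank_plate","fixture","fence","stop","rack"):
        for d in bot.silhouettes(l,n)[:2]: print(l,round(d["score"],2),np.round(d["location"]),d["region"].sum())
E
```

```text
t 0.0
q [-1.2991  0.4778  0.0223  1.5564 -0.0115  1.1093 -0.0831]
joint_vel [-0.0002  0.0003 -0.0022  0.0012  0.001   0.0007  0.0003]
joint_torque [-1.60000e-03 -5.96437e+01  1.60650e+00 -2.81204e+01  1.23000e-02
  9.20000e-03  0.00000e+00]
eef_pos [0.2501 0.6264 0.2473]
tool_rot [-1.000e-04  1.887e-01  9.820e-01 -9.000e-04]
contact_force [-0.4909  0.4103 -0.126 ]
torque [ 0.041  -0.0239  0.0362]
gripper_width 1.0035
scene {'vertical_fov': 50.125022759500006, 'cx': 258.42827451610935, 'cy': 189.0144050598118, 'k1': -0.026834477654206032, 'position': array([0.75739076, 0.5106753 , 0.73154903]), 'attitude': array([0.14595291, 0.04708231, 0.33207897, 0.93070111])}
drilled_plate 0.78 [302. 136.] 418
drilled_plate 0.57 [171. 195.] 110
blank_plate 0.8 [247. 142.] 362
fixture 0.57 [315. 151.] 1033
fence 0.72 [302. 147.] 375
fence 0.55 [172. 193.] 159
stop 0.65 [320. 154.] 164
rack 0.66 [230. 156.] 607
top {'vertical_fov': 43.710681350916865, 'cx': 261.8069071610491, 'cy': 182.90406148519511, 'k1': -0.1374007924874278, 'position': array([ 0.49953472, -0.05627657,  0.99824252]), 'attitude': array([-0.70495533, -0.02781918,  0.03565452,  0.70780847])}
drilled_plate 0.55 [308. 256.] 370
blank_plate 0.64 [319. 187.] 367
fence 0.56 [300. 250.] 383
stop 0.59 [271. 264.] 125
rack 0.65 [315. 165.] 1169
wrist {'vertical_fov': 70.818628735851, 'cx': 254.99290477174708, 'cy': 192.5546617061886, 'k1': -0.034430287125143504, 'position': array([0.17452252, 0.65653295, 0.37350431]), 'attitude': array([ 0.81721367, -0.13437945, -0.09104022,  0.55300602])}
```

View pics/top0.png

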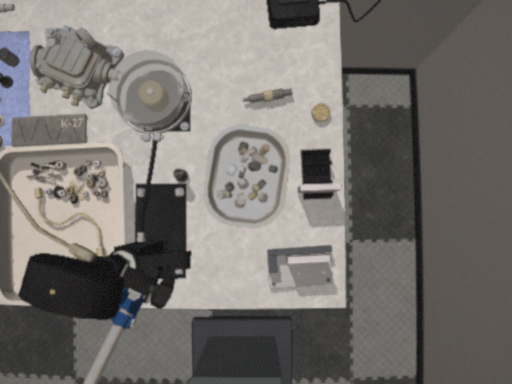

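View pics/scene0.png

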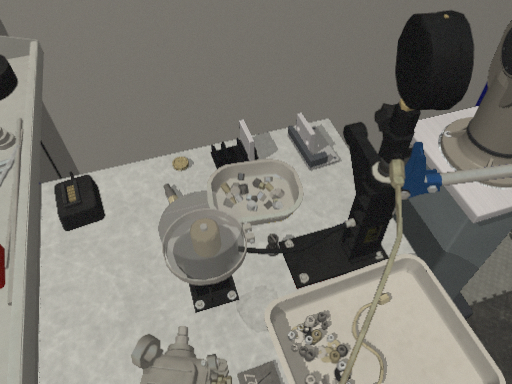

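```bash
cat > h.py <<'E'
import numpy as np,cv2
from scipy.spatial.transform import Rotation as R
from scipy.optimize import least_squares
from station import bot
def rot(q): q=np.asarray(q); return R.from_quat([q[1],q[2],q[3],q[0]])
def cam(n):
    i=bot.camera_info(n); f=192/np.tan(np.radians(i["vertical_fov"])/2)
    return dict(f=f,c=np.array([i["cx"],i["cy"]]),k=i["k1"],p=np.array(i["position"]),R=rot(i["attitude"]).as_matrix())
def proj(c,P):
    d=(np.atleast_2d(P)-c["p"])@c["R"]; s=np.c_[d[:,0],-d[:,1]]/(-d[:,2:3])
    return s*(1+c["k"]*(s**2).sum(1,keepdims=True))*c["f"]+c["c"]
def unproj(c,px,z):
    u=(np.atleast_2d(px)-c["c"])/c["f"]; s=u.copy()
    for _ in range(20): s=u/(1+c["k"]*(s**2).sum(1,keepdims=True))
    d=np.c_[s[:,0],-s[:,1],-np.ones(len(s))]@c["R"].T
    return c["p"]+d*((z-c["p"][2])/d[:,2:3])
def delta(pos,yaw_y,cur=None):
    """turn (deg rotvec) & shift (cm) from measured pose to tool-down with tool y along world angle yaw_y"""
    o=bot.get_obs(); r=rot(o["tool_rot"]); best=None
    for a in (yaw_y,yaw_y+np.pi):
        y=np.array([np.cos(a),np.sin(a),0]); z=np.array([0,0,-1.]); M=np.c_[np.cross(y,z),y,z]
        v=(r.inv()*R.from_matrix(M)).as_rotvec(degrees=True)
        if best is None or np.linalg.norm(v)<np.linalg.norm(best): best=v
    return np.round(best,2),np.round(100*r.inv().apply(np.asarray(pos)-o["eef_pos"]),2)
E
python3 - <<'E'
from h import *
im=bot.read_camera("top")
c=cam("top")
for n,px,z in (("drilled",(308,259),.082),("blank",(319,188),.078),("rack",(315,175),.03),("fixture",(300,266),.012),("plunger",(180,174),.05)): print(n,unproj(c,px,z).round(3))
crop=cv2.resize(im[130:300,240:360],None,fx=5,fy=5,interpolation=cv2.INTER_CUBIC)
cv2.imwrite("pics/topc.png",cv2.resize(im[140:295,230:380],(580,600),interpolation=cv2.INTER_CUBIC)[:,:,::-1])
print(delta([.5,-.15,.3],0),delta([.5,-.15,.3],np.pi/2))
E
```

```text
drilled [[ 0.436 -0.154  0.082]]
blank [[ 0.572 -0.177  0.078]]
rack [[ 0.602 -0.176  0.03 ]]
fixture [[ 0.417 -0.145  0.012]]
plunger [[0.603 0.096 0.05 ]]
(array([-0.  , -0.  , 68.24]), array([-52.  , -62.9 ,  -5.17])) (array([ -0.  ,  -0.  , -21.76]), array([-52.  , -62.9 ,  -5.17]))
```

View pics/topc.png

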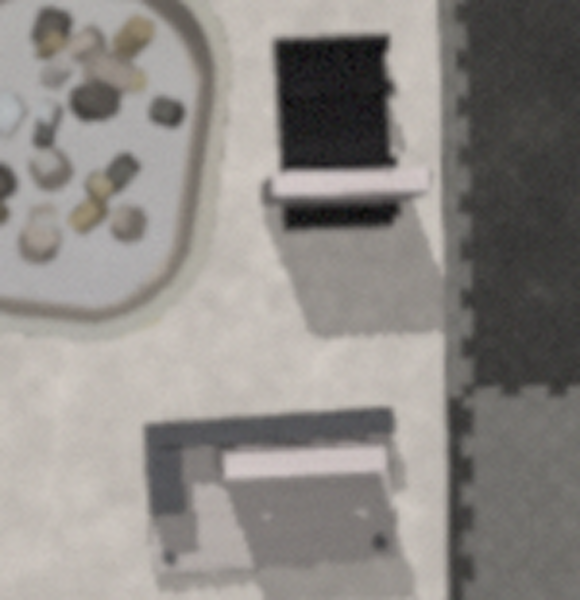

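Run:
```python
from h import *
P=[[0,0,0],[.25,.6264,.2473],[.25,.6264,.5],[.5,-.15,.3],[.38,.24,.25],[.3,.2,0]]
for n in("top","scene"): print(proj(cam(n),P).round())
print(unproj(cam("top"),[(60,285),(130,310),(160,230),(135,272),(150,90)],.3).round(3))
print(unproj(cam("top"),[(60,285),(130,310),(160,230),(135,272),(150,90)],.0).round(3))
```

```text
[[ 231.  463.]
 [-127.  363.]
 [-194.  379.]
 [ 321.  225.]
 [  69.  301.]
 [ 134.  322.]]
[[ 488.  150.]
 [ 765.  450.]
 [1117.  370.]
 [ 284.   44.]
 [ 448.  199.]
 [ 428.  249.]]
[[0.412 0.235 0.3  ]
 [0.377 0.129 0.3  ]
 [0.494 0.085 0.3  ]
 [0.433 0.121 0.3  ]
 [0.704 0.104 0.3  ]]
[[0.374 0.36  0.   ]
 [0.325 0.208 0.   ]
 [0.491 0.145 0.   ]
 [0.404 0.198 0.   ]
 [0.791 0.172 0.   ]]
```

```bash
python3 - <<'E'
from h import *
a,b=cam("top"),cam("scene")
def tri(p,q):
    s=least_squares(lambda X:np.r_[proj(a,X)[0]-p,proj(b,X)[0]-q],[.4,.2,.3]); return s.x.round(3),round(s.cost,1)
print("head",tri((70,285),(435,60)))
print("blue",tri((128,308),(420,175)))
print("tube far",tri((105,350),(500,172)))
print("colTop",tri((122,255),(390,170)))
E
python3 - <<'E'
from h import *
o=cv2.imread("pics/wrist0.png"); print(o.mean((0,1)))
E
```

```text
head (array([0.429, 0.163, 0.447]), np.float64(4.3))
blue (array([0.364, 0.157, 0.207]), np.float64(0.2))
tube far (array([0.279, 0.204, 0.233]), np.float64(239.1))
colTop (array([0.445, 0.16 , 0.251]), np.float64(45.1))
[114.03990173 113.33818054 114.19059245]
```

View pics/wrist0.png

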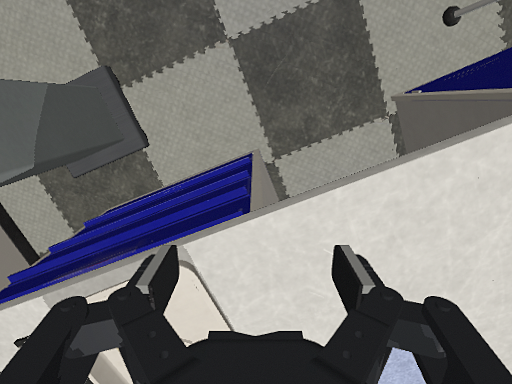

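Run:
```python
from h import *
a,b=cam("top"),cam("scene")
def plane(c,p,q):
    d=[unproj(c,x,0.)[0]-c["p"] for x in (p,q)]; n=np.cross(*d); n/=np.linalg.norm(n); return n,n@c["p"]
n1,d1=plane(a,(92,378),(128,312)); n2,d2=plane(b,(510,172),(440,181))
u=np.cross(n1,n2);u/=np.linalg.norm(u)
for z in (.1,.15,.2,.25,.3,.4):
    X=np.linalg.solve(np.array([n1,n2,[0,0,1]]),[d1,d2,z]); print(X.round(3),proj(a,X).round(),proj(b,X).round())
for z in(.4,.45,.5,.55): print(z,proj(b,[[.43,.16,z]]).round(),proj(a,[[.43,.16,z]]).round())
for p in((0.25,0.627,0.6),(.4,.5,.6),(.5,-.15,.5)): print(delta(p,np.arctan2(.929,.371)))
```

```text
[0.556 0.064 0.1  ] [[193. 196.]] [[291. 200.]]
[0.44 0.12 0.15] [[157. 260.]] [[363. 191.]]
[0.324 0.176 0.2  ] [[118. 331.]] [[445. 180.]]
[0.208 0.232 0.25 ] [[ 76. 408.]] [[538. 168.]]
[0.093 0.289 0.3  ] [[ 34. 488.]] [[644. 155.]]
[-0.139  0.401  0.4  ] [[-14. 597.]] [[897. 122.]]
0.4 [[419.  91.]] [[ 85. 281.]]
0.45 [[431.  57.]] [[ 70. 286.]]
0.5 [[445.  17.]] [[ 52. 291.]]
0.55 [[462. -29.]] [[ 31. 298.]]
(array([-0.  , -0.  ,  0.01]), array([ 2.000e-02, -0.000e+00, -3.517e+01]))
(array([-0.  , -0.  ,  0.01]), array([-18.62,  -6.24, -35.17]))
(array([-0.  , -0.  ,  0.01]), array([-52.  , -62.9 , -25.17]))
```

>>> carry_out([
  [[0,0,0],[0,0,-6],8.5],
  [[0,0,0],[0,0,-12],8.5],
  [[0,0,0],[0,0,-18],8.5],
  [[0,0,0],[0,0,-24],8.5],
  [[0,0,0],[0,0,-30],8.5],
])

```text
t: 1.72
eef_pos: [0.2501, 0.6265, 0.5506]
tool_rot: [0.0, 0.189, 0.982, 0.0]
contact_force: [0.0, 0.9, 0.2]
gripper_width: 0.996
```

>>> carry_out([
  [[0,0,8],[0,0,-4],8.5],
  [[0,0,16],[-4,-4.5,-8],8.5],
  [[0,0,24],[-8,-9,-8],8.5],
  [[0,0,32],[-12,-14,-8],8.5],
  [[0,0,40],[-16,-19,-8],8.5],
])

```text
t: 2.35
eef_pos: [0.3263, 0.3976, 0.6285]
tool_rot: [-0.0, 0.515, 0.857, 0.0]
contact_force: [0.7, -1.2, 0.9]
gripper_width: 0.998
```

Run:
```python
from h import *
o=bot.get_obs();print(o["t"],o["q"].round(2),o["eef_pos"].round(3),o["contact_force"].round(1))
print(delta([.5,-.15,.62],0),delta([.43,-.11,.33],0),delta([.5,0,.62],0))
```

```text
2.35 [-1.2   0.09  0.22  1.25 -0.02  1.81 -0.5 ] [0.326 0.398 0.629] [ 0.7 -1.2  0.9]
(array([ 0.03, -0.04, 27.96]), array([-56.52, -10.33,   0.82])) (array([ 0.03, -0.04, 27.96]), array([-49.72, -14.66,  29.82])) (array([ 0.03, -0.04, 27.96]), array([-43.27,  -3.3 ,   0.83]))
```

>>> carry_out([
  [[0,0,6],[-6,0,0],8.5],
  [[0,0,12],[-12,0,0],8.5],
  [[0,0,18],[-18,-1,0],8.5],
  [[0,0,24],[-24,-2,0],8.5],
  [[0,0,28],[-30,-3,0],8.5],
])

```text
t: 2.98
eef_pos: [0.4414, 0.1191, 0.6285]
tool_rot: [-0.0, 0.707, 0.708, 0.001]
contact_force: [1.2, 0.6, -0.3]
gripper_width: 0.995
```

Run:
```python
from h import *
o=bot.get_obs();print(o["t"],o["q"].round(2),o["eef_pos"].round(3),o["contact_force"].round(1))
print(delta([.5,-.18,.62],0),delta([.47,-.20,.33],0))
```

```text
2.975 [-0.92 -0.05  0.49  1.38  0.02  1.81 -0.42] [0.441 0.119 0.629] [ 1.2  0.6 -0.3]
(array([ 0.03, -0.05,  0.09]), array([-29.92,   5.81,   0.83])) (array([ 0.03, -0.05,  0.09]), array([-31.94,   2.79,  29.83]))
```

>>> carry_out([
  [[0,0,0],[-6,1,0],8.5],
  [[0,0,0],[-12,2,0],8.5],
  [[0,0,0],[-18,3,0],8.5],
  [[0,0,0],[-24,4,3],8.5],
  [[0,0,0],[-30,5,6],8.5],
])

```text
t: 3.6
eef_pos: [0.4908, -0.1709, 0.5728]
tool_rot: [0.0, 0.705, 0.709, 0.001]
contact_force: [1.9, 0.0, -0.5]
gripper_width: 0.995
```

>>> carry_out([
  [[0,0,0],[-3,0,6],8.5],
  [[0,0,0],[-6,0,12],8.5],
  [[0,0,0],[-8,0,18],8.5],
  [[0,0,0],[-8,0,18],8.5],
])

```text
t: 4.1
eef_pos: [0.489, -0.2493, 0.39]
tool_rot: [-0.003, 0.707, 0.708, -0.002]
contact_force: [0.1, 0.7, 0.5]
gripper_width: 0.995
```

Run:
```python
from h import *
o=bot.get_obs();print(o["t"],o["q"].round(2),o["eef_pos"].round(3),o["contact_force"].round(1))
c=cam("wrist");np.save("c1.npy",c,allow_pickle=True);im=bot.read_camera("wrist");cv2.imwrite("pics/w1.png",im[:,:,::-1])
print(c, proj(c,[[.436,-.154,.082],[.572,-.177,.078],[.6,-.18,.03]]).round())
for l in ("drilled_plate","blank_plate","stop","rack"):
    for d in bot.silhouettes(l,"wrist")[:1]: print(l,round(d["score"],2),np.round(d["location"]),d["region"].sum())
```

```text
4.1 [-0.41  0.22  0.93  1.71 -0.18  1.32  0.56] [ 0.489 -0.249  0.39 ] [0.1 0.7 0.5]
{'f': np.float64(270.07725214067386), 'c': array([254.99290477, 192.55466171]), 'k': -0.034430287125143504, 'p': array([ 0.49013582, -0.16823834,  0.51526713]), 'R': array([[ 9.99989716e-01, -1.54363996e-03,  4.26450046e-03],
       [ 1.07791112e-04,  9.48118088e-01,  3.17918353e-01],
       [-4.53400150e-03, -3.17914624e-01,  9.48108504e-01]])} [[221.  93.]
 [309. 108.]
 [320. 110.]]
drilled_plate 0.74 [224.  92.] 645
blank_plate 0.57 [307. 107.] 736
stop 0.61 [215.  53.] 296
rack 0.61 [333. 114.] 1657
```

View pics/w1.png

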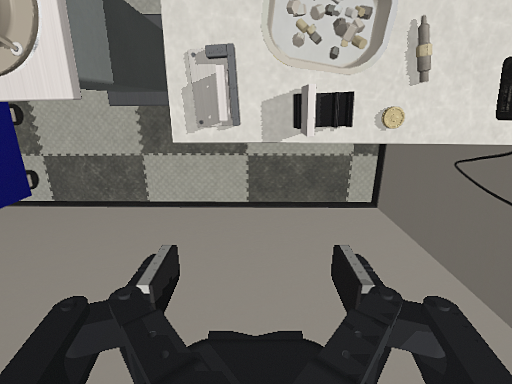

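>>> carry_out([
  [[0,0,0],[-1,0,6],8.5],
  [[0,0,0],[-2,0.5,12],8.5],
  [[0,0,0],[-2.5,1,16],8.5],
  [[0,0,0],[-2.5,1,16],8.5],
])

```text
t: 4.85
eef_pos: [0.5015, -0.2728, 0.2321]
tool_rot: [-0.001, 0.705, 0.709, -0.001]
contact_force: [-0.5, 0.3, 0.9]
gripper_width: 0.993
```

Run:
```python
from h import *
o=bot.get_obs();print(o["t"],o["q"].round(2),o["eef_pos"].round(3),o["contact_force"].round(1))
c=cam("wrist");np.save("c2.npy",c,allow_pickle=True);im=bot.read_camera("wrist");cv2.imwrite("pics/w2.png",im[:,:,::-1])
print(proj(c,[[.436,-.154,.082],[.572,-.177,.078],[.6,-.18,.03]]).round())
cv2.imwrite("pics/w2c.png",cv2.resize(im[0:230,110:410],(780,598),interpolation=cv2.INTER_CUBIC)[:,:,::-1])
```

```text
4.85 [-0.25  0.42  0.84  1.87 -0.37  1.02  0.75] [ 0.501 -0.273  0.232] [-0.5  0.3  0.9]
[[185.  60.]
 [328.  87.]
 [341.  92.]]
```

View pics/w2c.png

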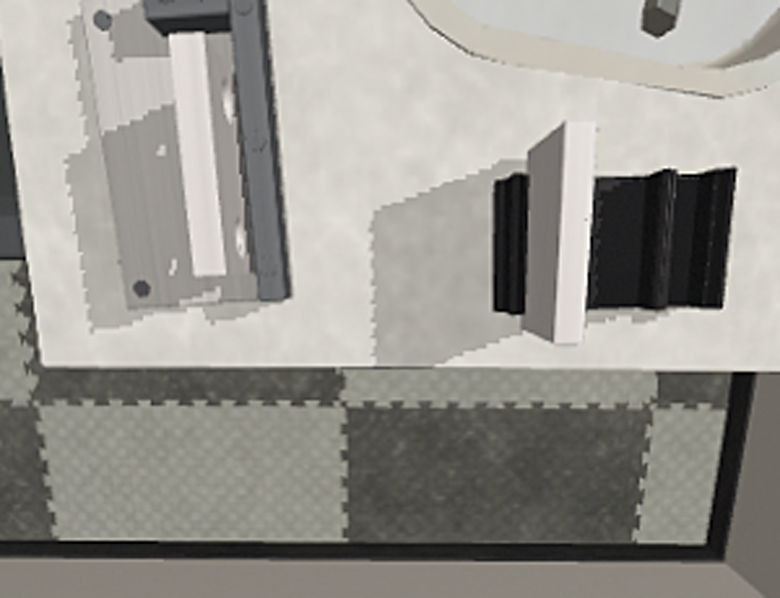

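```bash
cat > m.py <<'E'
from h import *
c=np.load("c2.npy",allow_pickle=True).item()
def show(n,px,z):
    P=unproj(c,np.array(px)/2.6+[110,0],z)[:,:2]; print(n,(P*1000).round(1).tolist(),"ctr",(P.mean(0)*1000).round(1),"sides",np.round([1000*np.linalg.norm(P[i]-P[i-1]) for i in range(len(P))],1)); return P
def yaw(a,b): d=b-a; return np.degrees(np.arctan2(-d[0],d[1]))  # yaw from y axis
P=show("drilled",[(168,35),(203,32),(226,273),(195,277)],.082);print(yaw(P[3],P[0]),yaw(P[2],P[1]))
P=show("blank",[(568,121),(596,121),(583,342),(553,344)],.078);print(yaw(P[3],P[0]),yaw(P[2],P[1]))
P=show("rack rims",[(735,170),(722,306)],.031);print(yaw(P[1],P[0]))
P=show("rack left rims",[(495,180),(495,312)],.031);print(yaw(P[1],P[0]))
P=show("far lip",[(675,170),(660,308)],.031);print(yaw(P[1],P[0]))
P=show("fence out",[(264,0),(290,297)],.037);print(yaw(P[1],P[0]))
P=show("bed",[(128,308),(75,10)],.012);print(yaw(P[0],P[1]))
P=show("fence right end",[(257,300),(285,298)],.037)
P=show("stop top",[(152,25),(232,28)],.037)
E
python3 m.py
python3 - <<'E'
import cv2
im=cv2.imread("pics/w2.png")
a=cv2.resize(im[0:125,128:228],(480,600),interpolation=cv2.INTER_NEAREST)
b=cv2.resize(im[40:140,295:400],(630,600),interpolation=cv2.INTER_NEAREST)
b=cv2.convertScaleAbs(b,alpha=2.2,beta=10)
cv2.imwrite("pics/f2.png",a);cv2.imwrite("pics/r2.png",b)
E
```

```text
drilled [[429.3, -115.7], [441.5, -114.9], [444.9, -194.5], [433.1, -195.9]] ctr [ 437.2 -155.2] sides [80.3 12.2 79.6 11.9]
2.7135505326740694 2.472066522897665
blank [[569.8, -141.5], [579.9, -141.3], [582.3, -219.6], [570.6, -220.5]] ctr [ 575.7 -180.7] sides [79.  10.1 78.4 11.8]
0.5260019620311789 1.7240702205557268
rack rims [[655.0, -150.8], [657.8, -207.6]] ctr [ 656.4 -179.2] sides [56.8 56.8]
2.783440912693377
rack left rims [[551.8, -156.3], [554.7, -211.3]] ctr [ 553.3 -183.8] sides [55.1 55.1]
3.0741560365672727
far lip [[628.9, -151.3], [629.5, -208.9]] ctr [ 629.2 -180.1] sides [57.5 57.5]
0.5496536005094819
fence out [[456.4, -91.2], [463.2, -205.0]] ctr [ 459.8 -148.1] sides [114. 114.]
3.4183694397102053
bed [[382.4, -211.1], [371.4, -86.4]] ctr [ 376.9 -148.8] sides [125.2 125.2]
5.02390428715523
fence right end [[448.6, -206.3], [461.0, -205.4]] ctr [ 454.8 -205.9] sides [12.4 12.4]
stop top [[411.3, -99.7], [443.3, -101.0]] ctr [ 427.3 -100.4] sides [32. 32.]
```

View pics/r2.png

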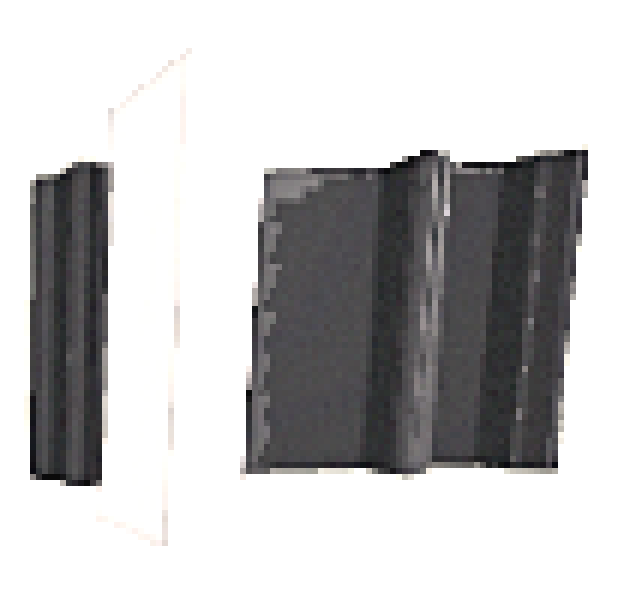

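View pics/f2.png

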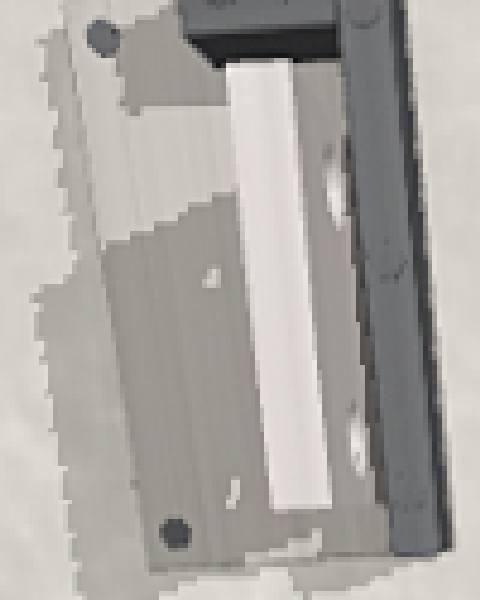

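```bash
cat > m2.py <<'E'
from h import *
c=np.load("c2.npy",allow_pickle=True).item(); t=cam("top")
def L(n,px,z,s,o,cc=c):
    P=unproj(cc,np.array(px)/s+o,z)[:,:2]; d=P[1]-P[0]; a=np.degrees(np.arctan2(d[1],d[0]))
    print(n,(P*1000).round(1).tolist(),"len",round(1000*np.linalg.norm(d),1),"ang",round(a,2),"yaw",round((a+45)%90-45,2))
r=lambda n,px,z:L(n,px,z,6,[295,40]); f=lambda n,px,z:L(n,px,z,4.8,[128,0])
r("right",[(588,152),(558,470)],.031); r("left",[(30,180),(30,480)],.031)
r("slotinner base",[(500,175),(478,460)],.008); r("lip",[(450,155),(428,470)],.031); r("near cheek base",[(380,180),(362,460)],.008)
r("vert/lip far",[(540,170),(515,460)],.026)
r("end",[(30,480),(558,470)],.0);r("end+y",[(30,180),(588,152)],.031)
r("blank +x edge",[(188,50),(165,545)],.078)
r("blank -x edge",[(110,110),(97,515)],.078)
f("fence outer top",[(403,0),(437,550)],.037); f("fence inner top",[(341,30),(389,550)],.037)
f("stop inner top",[(190,33),(342,25)],.037); f("stop inner bottom",[(225,65),(340,60)],.012)
f("bed end",[(150,572),(390,555)],.012); f("bed near",[(70,20),(150,572)],.012)
f("drill +x",[(292,60),(331,508)],.082); f("drill -x",[(226,62),(272,510)],.082)
sc=[580/150,600/155]
T=lambda n,px,z:L(n,px,z,np.array(sc),[230,140],t)
T("T rack left",[(277,40),(287,230)],.02);T("T rack right",[(388,38),(394,220)],.02);T("T rack far",[(277,40),(388,38)],.02);T("T rack near",[(287,230),(396,220)],.02)
T("T fence outer",[(147,425),(392,409)],.037);T("T blank far",[(272,172),(428,168)],.078);T("T blank near",[(272,196),(428,194)],.078)
T("T drill far",[(222,453),(385,448)],.082);T("T drill near",[(225,478),(388,472)],.082)
T("T stop inner",[(183,448),(184,513)],.037);T("T fence inner",[(150,450),(392,434)],.037)
E
python3 m2.py
```

```text
right [[655.3, -150.8], [658.2, -208.3]] len 57.6 ang -87.12 yaw 2.88
left [[551.4, -157.1], [554.3, -211.3]] len 54.3 ang -86.95 yaw 3.05
slotinner base [[649.0, -152.5], [651.9, -207.7]] len 55.3 ang -86.91 yaw 3.09
lip [[629.4, -151.8], [632.4, -208.7]] len 57.0 ang -86.99 yaw 3.01
near cheek base [[624.9, -153.8], [627.4, -208.0]] len 54.3 ang -87.33 yaw 2.67
vert/lip far [[648.9, -153.5], [651.7, -206.8]] len 53.4 ang -87.07 yaw 2.93
end [[559.3, -213.2], [673.1, -209.9]] len 113.9 ang 1.66 yaw 1.66
end+y [[551.4, -157.1], [655.3, -150.8]] len 104.1 ang 3.5 yaw 3.5
blank +x edge [[568.0, -143.0], [570.3, -219.0]] len 76.0 ang -88.28 yaw 1.72
blank -x edge [[556.3, -151.8], [558.4, -214.2]] len 62.4 ang -88.14 yaw 1.86
fence outer top [[456.9, -91.2], [460.3, -205.4]] len 114.2 ang -88.25 yaw 1.75
fence inner top [[443.3, -96.9], [448.9, -205.4]] len 108.7 ang -87.05 yaw 2.95
stop inner top [[410.6, -97.2], [443.6, -95.9]] len 33.0 ang 2.2 yaw 2.2
stop inner bottom [[411.2, -96.5], [438.2, -95.6]] len 27.0 ang 1.81 yaw 1.81
bed end [[382.3, -212.0], [444.9, -207.7]] len 62.8 ang 
[... 375 characters left out ...]
9.16 yaw 0.84
T rack far [[655.0, -150.1], [656.0, -209.9]] len 59.8 ang -89.0 yaw 1.0
T rack near [[553.3, -154.1], [558.3, -212.4]] len 58.5 ang -85.07 yaw 4.93
T fence outer [[451.9, -78.9], [459.1, -206.2]] len 127.4 ang -86.75 yaw 3.25
T blank far [[579.1, -141.2], [580.9, -219.8]] len 78.6 ang -88.74 yaw 1.26
T blank near [[567.1, -141.0], [567.8, -219.5]] len 78.5 ang -89.51 yaw 0.49
T drill far [[440.2, -114.7], [441.9, -195.4]] len 80.7 ang -88.79 yaw 1.21
T drill near [[427.9, -116.1], [430.1, -196.8]] len 80.7 ang -88.48 yaw 1.52
T stop inner [[440.0, -97.5], [406.6, -97.8]] len 33.4 ang -179.45 yaw 0.55
T fence inner [[439.1, -80.4], [446.2, -206.0]] len 125.8 ang -86.73 yaw 3.27
```

Run:
```python
from h import *
print(delta([.437,-.155,.20],np.radians(2)),delta([.437,-.155,.064],np.radians(2)))
```

```text
(array([ 0.02,  0.02, -1.7 ]), array([11.91, -6.47,  3.41])) (array([ 0.02,  0.02, -1.7 ]), array([11.91, -6.47, 17.01]))
```

>>> carry_out([
  [[0,0,-1],[4,-2.2,1],6],
  [[0,0,-1.7],[8,-4.4,2],6],
  [[0,0,-1.7],[11.9,-6.5,3.4],6],
  [[0,0,-1.7],[11.9,-6.5,3.4],6],
])

```text
t: 5.4
eef_pos: [0.436, -0.1522, 0.2005]
tool_rot: [-0.0, 0.693, 0.721, 0.002]
contact_force: [0.7, -0.2, -0.7]
gripper_width: 0.697
```

Run:
```python
from h import *
o=bot.get_obs();print(o["t"],o["q"].round(2),o["eef_pos"].round(4))
c=cam("wrist");im=bot.read_camera("wrist");cv2.imwrite("pics/w3.png",im[:,:,::-1]);np.save("c3.npy",c,allow_pickle=True)
print(delta([.437,-.155,.064],np.radians(2)))
for d in bot.silhouettes("drilled_plate","wrist")[:1]:
    print(d["score"],d["location"],cv2.boxPoints(cv2.minAreaRect(np.argwhere(d["region"])[:,::-1].astype(np.float32))))
print(proj(c,[[.437-.006,-.115,.082],[.437+.006,-.195,.082],[.437,-.155,.082]]))
```

```text
5.4 [-0.55  0.25  0.89  2.14 -0.26  0.86  0.53] [ 0.436  -0.1522  0.2005]
(array([ 0.25, -0.09,  0.13]), array([-0.12, -0.1 , 13.72]))
0.57 [254.1, 187.3] [[248. 143.]
 [260. 143.]
 [260. 231.]
 [248. 231.]]
[[249.97164163 153.05421898]
 [259.40316928 232.83245716]
 [254.92001205 194.91314553]]
```

>>> carry_out([
  [[0,0,0],[-0.1,-0.1,5],6],
  [[0,0,0],[-0.2,0,10],6],
  [[0,0,0],[-0.2,0,12.5],6],
  [[0,0,0],[-0.2,0,13.6],6],
  [[0,0,0],[-0.2,0,13.6],6],
], newtons=40)

```text
t: 6.12
eef_pos: [0.437, -0.1582, 0.0636]
tool_rot: [0.001, 0.695, 0.719, 0.0]
contact_force: [0.2, -0.1, 0.6]
gripper_width: 0.704
```

>>> carry_out([
  [[0,0,0],[0,0,0],3],
  [[0,0,0],[0,0,0],1],
  [[0,0,0],[0,0,0],0.6],
  [[0,0,0],[0,0,0],0.6],
  [[0,0,0],[0,0,0],0.6],
], newtons=40)

```text
t: 6.75
eef_pos: [0.4365, -0.1572, 0.0637]
tool_rot: [0.0, 0.695, 0.719, 0.001]
contact_force: [-0.9, 1.1, 7.7]
gripper_width: 0.133
```

Run:
```python
from h import *
o=bot.get_obs();print(o["t"],o["q"].round(2),o["eef_pos"].round(4),o["gripper_width"],o["contact_force"].round(1),o["torque"].round(2))
c=cam("wrist");im=bot.read_camera("wrist");cv2.imwrite("pics/w4.png",im[:,:,::-1])
```

```text
6.75 [-0.31  0.51  0.65  2.22 -0.57  0.57  0.8 ] [ 0.4365 -0.1572  0.0637] 0.1329003891480655 [-0.9  1.1  7.7] [ 0.19  0.22 -0.02]
```

>>> carry_out([
  [[0,0,0],[0,0,-3],0.6],
  [[0,0,0],[0,0,-8],0.6],
  [[0,0,0],[0,0,-13],0.6],
  [[0,0,0],[-0.5,4,-13.6],0.6],
  [[0,0,0],[-1,8,-13.6],0.6],
])

```text
t: 7.42
eef_pos: [0.5178, -0.1637, 0.2004]
tool_rot: [0.001, 0.695, 0.719, 0.002]
contact_force: [0.1, 0.4, -1.5]
gripper_width: 0.133
```

Run:
```python
from h import *
o=bot.get_obs();print(o["t"],o["q"].round(2),o["eef_pos"].round(4),o["gripper_width"],o["contact_force"].round(1))
print(delta([.6415,-.1823,.2],np.radians(2.9)))
```

```text
7.425 [-0.47  0.42  0.85  1.96 -0.39  0.93  0.61] [ 0.5178 -0.1637  0.2004] 0.1333249892924302 [ 0.1  0.4 -1.5]
(array([ 0.18, -0.09, -0.88]), array([-2.3 , 12.3 ,  0.08]))
```

>>> carry_out([
  [[0,0,-0.5],[-1,5,0],0.6],
  [[0.1,0,-0.9],[-2,10,0],0.6],
  [[0.1,0,-0.9],[-2.3,12.3,0],0.6],
  [[0.1,0,-0.9],[-2.3,12.3,4],0.6],
  [[0.1,0,-0.9],[-2.3,12.3,7.5],0.6],
])

```text
t: 8.05
eef_pos: [0.6397, -0.1829, 0.1224]
tool_rot: [-0.001, 0.689, 0.725, -0.001]
contact_force: [-0.7, -0.0, -2.0]
gripper_width: 0.134
```

Run:
```python
from h import *
o=bot.get_obs();print(o["t"],o["q"].round(2),o["eef_pos"].round(4),o["gripper_width"],o["contact_force"].round(1))
print(delta([.6415,-.1823,.0597],np.radians(2.9)))
c=cam("wrist");im=bot.read_camera("wrist");np.save("c5.npy",c,allow_pickle=True);cv2.imwrite("pics/w5.png",im[:,:,::-1])
x=cv2.convertScaleAbs(im[90:340,130:390],alpha=1.8,beta=5);cv2.imwrite("pics/w5c.png",cv2.resize(x,(624,600),interpolation=cv2.INTER_CUBIC)[:,:,::-1])
```

```text
8.05 [-0.29  0.7   0.71  1.72 -0.55  0.94  0.69] [ 0.6397 -0.1829  0.1224] 0.13428819194318528 [-0.7 -0.  -2. ]
(array([-0.15, -0.02, -0.03]), array([0.05, 0.19, 6.27]))
```

View pics/w5c.png

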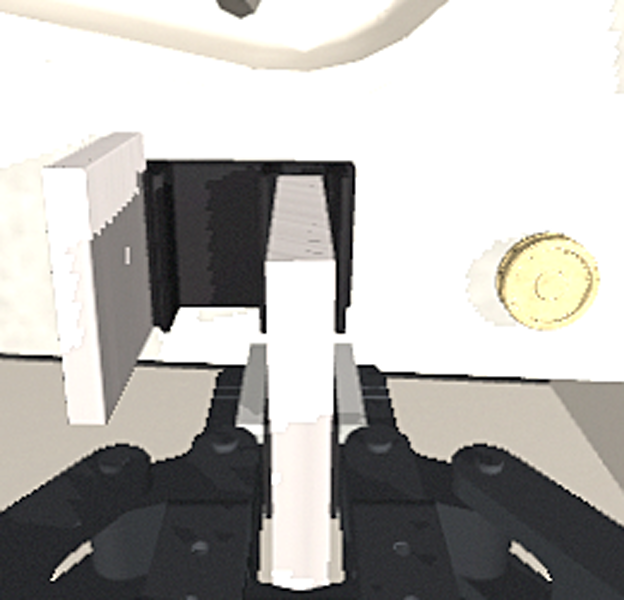

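Run:
```python
from h import *
c=np.load("c5.npy",allow_pickle=True).item()
U=lambda px,z:(unproj(c,np.array(px)/2.4+[130,90],z)*1000).round(1)[:,:2].tolist()
print("plate bottom +y end",U([(280,178),(325,178)],.0707)," top",U([(266,262),(335,260)],.1407))
print("rim R",U([(355,165),(350,330)],.031),"lip L",U([(262,168),(263,330)],.031),"floor",U([(175,163),(178,305)],.008))
th=np.radians(2.9);M=np.array([[np.cos(th),-np.sin(th)],[np.sin(th),np.cos(th)]])
P=[];
for x in(-12,-8,8,12):
  for z in(.008,.026,.031): P.append(np.r_[np.array([.6415,-.1803])+M@[x/1000,.03],z])
print(((proj(c,P)-[130,90])*2.4).round().reshape(4,3,2).tolist())
x=cv2.imread("pics/w5.png")[150:232,225:285]; cv2.imwrite("pics/w5d.png",cv2.resize(cv2.convertScaleAbs(x,alpha=3,beta=20),(440,600),interpolation=cv2.INTER_NEAREST))
```

```text
plate bottom +y end [[632.6, -141.6], [645.1, -140.9]]  top [[632.2, -141.0], [644.3, -140.0]]
rim R [[656.9, -144.8], [659.8, -206.3]] lip L [[625.5, -147.3], [627.7, -207.9]] floor [[591.7, -151.8], [592.2, -209.8]]
[[[272.0, 165.0], [270.0, 176.0], [269.0, 179.0]], [[282.0, 165.0], [281.0, 176.0], [281.0, 179.0]], [[325.0, 165.0], [327.0, 176.0], [328.0, 179.0]], [[336.0, 165.0], [339.0, 176.0], [339.0, 179.0]]]
```

View pics/w5d.png

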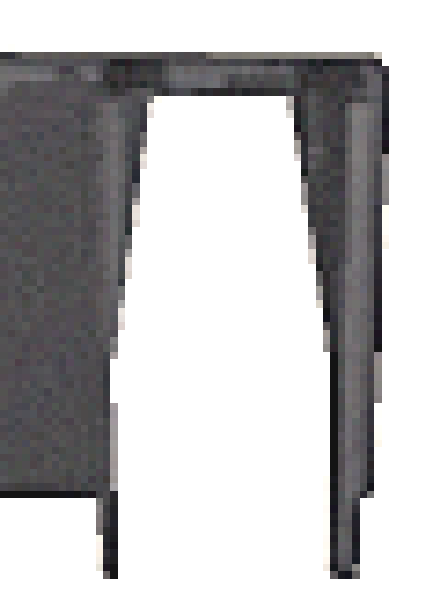

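>>> carry_out([
  [[0,0,0],[0.15,0.22,0],0.6],
  [[0,0,0],[0.15,0.22,1.5],0.6],
  [[0,0,0],[0.15,0.22,3],0.6],
  [[0,0,0],[0.15,0.22,3.8],0.6],
  [[0,0,0],[0.15,0.22,3.8],0.6],
])

```text
t: 8.72
eef_pos: [0.6415, -0.1816, 0.0853]
tool_rot: [-0.001, 0.689, 0.724, -0.001]
contact_force: [-0.3, -1.0, -2.3]
gripper_width: 0.137
```

Run:
```python
from h import *
o=bot.get_obs();print(o["t"],o["eef_pos"].round(4),o["contact_force"].round(1),o["torque"].round(2))
print(delta([.6419,-.1814,.0597],np.radians(2.9)))
```

```text
8.725 [ 0.6415 -0.1816  0.0853] [-0.3 -1.  -2.3] [-0.   -0.01  0.02]
(array([-0.17, -0.02, -0.07]), array([0.02, 0.05, 2.56]))
```

Plate bottom is now ~33 mm, about to enter the lips; continue gently.

>>> carry_out([
  [[0,0,0],[0,0.05,0.5],0.6],
  [[0,0,0],[0,0.05,1],0.6],
  [[0,0,0],[0,0.05,1.5],0.6],
  [[0,0,0],[0,0.05,1.8],0.6],
])

```text
t: 9.22
eef_pos: [0.6423, -0.1817, 0.0677]
tool_rot: [-0.001, 0.689, 0.724, -0.001]
contact_force: [-0.2, 0.9, -1.9]
gripper_width: 0.136
```

>>> carry_out([
  [[0,0,0],[0,0,0.3],0.6],
  [[0,0,0],[0,0,0.6],0.6],
  [[0,0,0],[0,0,0.75],0.6],
  [[0,0,0],[0,0,0.75],0.6],
])

```text
t: 9.72
eef_pos: [0.6423, -0.1817, 0.0602]
tool_rot: [-0.001, 0.689, 0.724, -0.001]
contact_force: [-0.7, -1.1, -1.9]
gripper_width: 0.136
```

>>> carry_out([
  [[0,0,0],[0,0,0.1],0.6],
  [[0,0,0],[0,0,0.1],0.6],
])

```text
t: 9.98
eef_pos: [0.6424, -0.1818, 0.0598]
tool_rot: [-0.001, 0.689, 0.724, -0.001]
contact_force: [-2.0, 1.1, 2.6]
gripper_width: 0.133
```

>>> carry_out([
  [[0,0,0],[0,0,-0.05],2],
  [[0,0,0],[0,0,-0.05],4],
  [[0,0,0],[0,0,-0.05],4.5],
  [[0,0,0],[0,0,-3],4.5],
  [[0,0,0],[0,0,-7],4.5],
])

```text
t: 10.6
eef_pos: [0.6419, -0.1814, 0.1293]
tool_rot: [-0.001, 0.689, 0.724, -0.001]
contact_force: [1.1, -0.1, 0.5]
gripper_width: 0.526
```

>>> carry_out([
  [[0,0,0],[-1,-2,-5],4.5],
  [[0,0,0],[-2,-4,-7],4.5],
  [[0,0,0],[-3,-6.5,-7],4.5],
  [[0,0,0],[-3,-6.5,-7],5],
])

```text
t: 11.1
eef_pos: [0.5775, -0.2165, 0.2002]
tool_rot: [-0.001, 0.691, 0.723, -0.0]
contact_force: [0.4, 0.7, -0.2]
gripper_width: 0.585
```

Run:
```python
from h import *
o=bot.get_obs();print(o["t"],o["q"].round(2),o["eef_pos"].round(4),o["gripper_width"],o["contact_force"].round(1))
c=cam("wrist");im=bot.read_camera("wrist");np.save("c6.npy",c,allow_pickle=True);cv2.imwrite("pics/w6.png",im[:,:,::-1])
for l in("blank_plate","drilled_plate"):
  for d in bot.silhouettes(l,"wrist")[:2]: print(l,d["score"],d["location"])
cv2.imwrite("pics/w6c.png",cv2.resize(im[60:310,140:420],(672,600),interpolation=cv2.INTER_CUBIC)[:,:,::-1])
```

```text
11.1 [-0.31  0.54  0.8   1.79 -0.45  1.01  0.71] [ 0.5775 -0.2165  0.2002] 0.5847336676157678 [ 0.4  0.7 -0.2]
blank_plate 0.57 [253.0, 151.8]
blank_plate 0.49 [388.1, 158.0]
drilled_plate 0.88 [323.8, 149.2]
```

View pics/w6c.png

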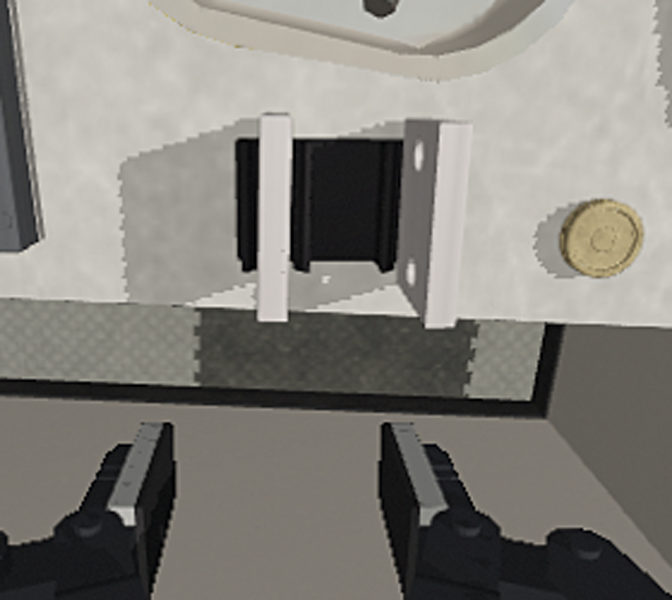

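Run:
```python
from h import *
c=np.load("c6.npy",allow_pickle=True).item()
def S(n,px,z):
    P=unproj(c,np.array(px)/2.4+[140,60],z)[:,:2]*1000;print(n,P.round(1).tolist(),P.mean(0).round(1))
S("blank",[(259,115),(292,115),(288,320),(257,321)],.078)
S("drilled",[(441,122),(473,124),(457,325),(426,328)],.078)
S("rack left base",[(236,140),(240,270)],.008);S("lips",[(294,142),(293,268)],.031)
S("mid lip",[(311,138),(308,272)],.031);S("farcheek near lip",[(398,138),(396,270)],.031)
print(delta([.5745,-.1807,.2],np.radians(1.5)))
```

```text
blank [[568.4, -140.6], [580.4, -140.1], [583.0, -219.2], [570.5, -220.2]] [ 575.6 -180. ]
drilled [[635.3, -139.9], [647.2, -140.0], [651.6, -218.3], [639.1, -220.1]] [ 643.3 -179.6]
rack left base [[556.2, -154.0], [559.9, -217.4]] [ 558.1 -185.7]
lips [[583.1, -152.4], [585.7, -209.4]] [ 584.4 -180.9]
mid lip [[590.5, -150.3], [592.8, -211.0]] [ 591.6 -180.6]
farcheek near lip [[628.7, -148.5], [633.9, -208.1]] [ 631.3 -178.3]
(array([-0.08, -0.02,  1.39]), array([ 3.37, -0.38, -0.05]))
```

>>> carry_out([
  [[0,0,0.7],[2,-0.2,0],5],
  [[0,0,1.2],[3.6,-0.2,0],5],
  [[0,0,1.2],[3.6,-0.2,4],5],
  [[0,0,1.2],[3.6,-0.2,8],5],
  [[0,0,1.2],[3.6,-0.2,8],5],
])

```text
t: 11.88
eef_pos: [0.5738, -0.1774, 0.117]
tool_rot: [-0.003, 0.696, 0.718, -0.002]
contact_force: [0.2, 0.0, 0.2]
gripper_width: 0.585
```

Run:
```python
from h import *
o=bot.get_obs();print(o["t"],o["eef_pos"].round(4),o["gripper_width"],o["contact_force"].round(1))
print(delta([.5755,-.180,.061],np.radians(1.8)))
```

```text
11.875 [ 0.5738 -0.1774  0.117 ] 0.5849650399608326 [0.2 0.  0.2]
(array([-0.43, -0.07, -0.09]), array([-0.27,  0.2 ,  5.6 ]))
```

>>> carry_out([
  [[-0.4,0,0],[-0.25,0.2,2.5],5],
  [[-0.4,0,0],[-0.25,0.2,5],5],
  [[-0.4,0,0],[-0.25,0.2,5.6],5],
  [[-0.4,0,0],[-0.25,0.2,5.6],3],
  [[-0.4,0,0],[-0.25,0.2,5.6],1],
], newtons=60)

```text
t: 12.5
eef_pos: [0.5782, -0.1818, 0.065]
tool_rot: [0.003, 0.697, 0.717, 0.002]
contact_force: [1.5, -0.9, 0.1]
gripper_width: 0.167
```

>>> carry_out([
  [[0,0,0],[0,0,0],0.4],
  [[0,0,0],[0,0,0],0.4],
  [[0,0,0],[0,0,0],0.4],
])

```text
t: 12.88
eef_pos: [0.5774, -0.1818, 0.0648]
tool_rot: [0.002, 0.697, 0.717, 0.002]
contact_force: [-3.2, 1.5, 6.9]
gripper_width: 0.125
```

Run:
```python
from h import *
o=bot.get_obs();print(o["t"],o["q"].round(2),o["eef_pos"].round(4),o["gripper_width"],o["contact_force"].round(1),o["torque"].round(2))
```

```text
12.875 [-0.27  0.69  0.66  1.9  -0.61  0.76  0.76] [ 0.5774 -0.1818  0.0648] 0.12520830831957167 [-3.2  1.5  6.9] [0.07 0.71 0.2 ]
```

>>> carry_out([
  [[0,0,0],[0,0,-2],0.4],
  [[0,0,0],[0,0,-5],0.4],
  [[0,0,0],[0,0,-9],0.4],
  [[0,0,0],[0,0,-12],0.4],
  [[0,0,0],[0,-4,-13],0.4],
])

```text
t: 13.5
eef_pos: [0.5399, -0.1829, 0.1969]
tool_rot: [0.005, 0.696, 0.718, 0.004]
contact_force: [-0.6, -0.1, -0.9]
gripper_width: 0.128
```

Run:
```python
from h import *
o=bot.get_obs();print(o["t"],o["q"].round(2),o["eef_pos"].round(4),o["gripper_width"],o["contact_force"].round(1),o["torque"].round(2))
print(delta([.429,-.150,.17],np.radians(2.9)))
```

```text
13.5 [-0.41  0.47  0.84  1.91 -0.43  0.94  0.66] [ 0.5399 -0.1829  0.1969] 0.1283174707559429 [-0.6 -0.1 -0.9] [ 0.01  0.07 -0.02]
(array([ 0.68,  0.13, -1.13]), array([  3.63, -11.01,   2.55]))
```

>>> carry_out([
  [[0.3,0,-0.5],[1.2,-4,0],0.4],
  [[0.6,0,-1.1],[2.4,-8,0],0.4],
  [[0.6,0,-1.1],[3.6,-11,0],0.4],
  [[0.6,0,-1.1],[3.6,-11,2.5],0.4],
  [[0.6,0,-1.1],[3.6,-11,2.5],0.4],
])

```text
t: 14.12
eef_pos: [0.425, -0.1495, 0.1679]
tool_rot: [-0.002, 0.69, 0.724, -0.002]
contact_force: [0.7, -0.8, -1.8]
gripper_width: 0.129
```

Run:
```python
from h import *
o=bot.get_obs();print(o["t"],o["q"].round(2),o["eef_pos"].round(4),o["gripper_width"],o["contact_force"].round(1),o["torque"].round(2))
print(delta([.429,-.150,.078],np.radians(2.9)))
c=cam("wrist");np.save("c7.npy",c,allow_pickle=True);im=bot.read_camera("wrist");cv2.imwrite("pics/w7.png",im[:,:,::-1])
for l in("blank_plate","fence","stop"):
  for d in bot.silhouettes(l,"wrist")[:1]:
    r=d["region"];ys,xs=np.where(r);print(l,round(d["score"],2),d["location"],xs.min(),xs.max(),ys.min(),ys.max())
    np.save("r_"+l,r)
```

```text
14.125 [-0.55  0.31  0.9   2.19 -0.34  0.79  0.61] [ 0.425  -0.1495  0.1679] 0.1288159813069637 [ 0.7 -0.8 -1.8] [-0. -0. -0.]
(array([-0.36, -0.05, -0.19]), array([-0.08,  0.45,  8.99]))
blank_plate 0.61 [254.1, 243.5] 241 267 163 335
fence 0.82 [278.5, 173.0] 273 287 112 239
stop 0.91 [256.9, 123.0] 240 274 113 133
```

Run:
```python
from h import *
c=np.load("c7.npy",allow_pickle=True).item();print(c["p"].round(4))
f=np.load("r_fence.npy");s=np.load("r_stop.npy");b=np.load("r_blank_plate.npy")
for y in(145,165,185,205,225,235):
    xs=np.where(f[y])[0]
    if len(xs): print("fence",y,xs.min(),xs.max()+1,(unproj(c,[[xs.min()-.5,y],[xs.max()+.5,y]],.037)*1000).round(1)[:,:2].tolist())
for x in(245,252,260,268):
    ys=np.where(s[:,x])[0]; print("stop",x,ys.min(),ys.max(),(unproj(c,[[x,ys.min()-.5],[x,ys.max()+.5]],.037)*1000).round(1)[:,:2].tolist())
z0=.1679-.0568
for y in(165,170,180,200,215,230,240,260):
    xs=np.where(b[y])[0];print("blank",y,xs.min(),xs.max(),(unproj(c,[[xs.min()-.5,y],[xs.max()+.5,y]],z0+.07)*1000).round(1)[:,:2].tolist(),(unproj(c,[[254,y]],z0)*1000).round(1)[0,:2])
```

```text
[ 0.4224 -0.0684  0.2931]
fence 145 274 288 [[440.4, -106.2], [453.6, -105.6]]
fence 165 274 287 [[441.7, -125.5], [454.3, -124.9]]
fence 185 274 287 [[443.1, -145.7], [455.9, -145.1]]
fence 205 273 286 [[443.5, -166.9], [456.7, -166.3]]
fence 225 273 286 [[445.0, -189.2], [458.5, -188.6]]
fence 235 276 286 [[448.9, -200.7], [459.5, -200.2]]
stop 245 113 133 [[412.4, -77.9], [413.1, -96.8]]
stop 252 113 133 [[418.8, -77.6], [419.6, -96.5]]
stop 260 113 133 [[426.1, -77.3], [427.1, -96.1]]
stop 268 113 133 [[433.4, -76.9], [434.6, -95.8]]
blank 165 245 261 [[418.6, -94.0], [425.7, -93.6]] [ 422.7 -109.6]
blank 170 245 263 [[418.6, -96.1], [426.7, -95.8]] [ 422.9 -113.2]
blank 180 243 265 [[417.9, -100.6], [427.8, -100.1]] [ 423.2 -120.3]
blank 200 241 267 [[417.3, -109.8], [429.2, -109.3]] [ 423.9 -135.2]
blank 215 242 267 [[418.0, -117.0], [429.7, -116.4]] [ 424.4 -146.9]
blank 230 243 267 [[418.7, -124.5], [430.1, -123.9]] [ 424.9 -159. ]
blank 240 243 267 [[418.8, -129.6], [430.5, -129.1]] [ 425.3 -167.4]
blank 260 245 266 [[420.1, -140.3], [430.6, -139.8]] [ 426.1 -184.9]
```

>>> carry_out([
  [[0,0,0],[0,0.4,3],0.4],
  [[0,0,0],[0,0.4,6],0.4],
  [[0,0,0],[0,0.4,8],0.4],
  [[0,0,0],[0,0.4,9],0.4],
  [[0,0,0],[0,0.4,9],0.4],
], newtons=80)

```text
t: 14.95
eef_pos: [0.4295, -0.1499, 0.0779]
tool_rot: [-0.002, 0.69, 0.724, -0.002]
contact_force: [-0.0, 1.0, -2.0]
gripper_width: 0.125
```

Run:
```python
from h import *
o=bot.get_obs();print(o["t"],o["q"].round(2),o["eef_pos"].round(4),o["gripper_width"],o["contact_force"].round(1),o["torque"].round(2))
print(delta([.429,-.150,.0705],np.radians(2.9)))
```

```text
14.95 [-0.38  0.48  0.71  2.24 -0.56  0.61  0.8 ] [ 0.4295 -0.1499  0.0779] 0.12458711437143136 [-0.  1. -2.] [-0.02 -0.03  0.02]
(array([-0.31,  0.01, -0.18]), array([-0.  , -0.05,  0.74]))
```

>>> carry_out([
  [[-0.3,0,-0.1],[0,0,0.4],0.4],
  [[-0.3,0,-0.1],[0,0,0.7],0.4],
  [[-0.3,0,-0.1],[0,0,0.8],0.4],
  [[-0.3,0,-0.1],[0,0,0.8],0.4],
])

```text
t: 15.45
eef_pos: [0.4293, -0.1496, 0.0699]
tool_rot: [0.0, 0.689, 0.724, 0.0]
contact_force: [0.4, 0.2, -1.7]
gripper_width: 0.123
```

>>> carry_out([
  [[0,0,0],[0.5,0.25,0],0.4],
  [[0,0,0],[0.9,0.45,0],0.4],
  [[0,0,0],[1.0,0.5,0],0.4],
  [[0,0,0],[1.0,0.5,0],0.4],
])

```text
t: 15.95
eef_pos: [0.4338, -0.1392, 0.0698]
tool_rot: [-0.0, 0.689, 0.725, -0.0]
contact_force: [-0.6, 0.0, -2.3]
gripper_width: 0.125
```

Run:
```python
from h import *
o=bot.get_obs();print(o["t"],o["eef_pos"].round(4),o["gripper_width"],o["contact_force"].round(1),o["torque"].round(2))
print(delta([.438,-.1385,.068],np.radians(2.9)))
```

```text
15.95 [ 0.4338 -0.1392  0.0698] 0.12465429583183388 [-0.6  0.  -2.3] [ 0.02  0.01 -0.01]
(array([-0.  ,  0.  , -0.04]), array([0.05, 0.42, 0.18]))
```

Now a slow diagonal advance in 1 mm steps, sideways slightly ahead of down.

>>> carry_out([
  [[0,0,0],[0.1,0.15,0],0.4],
  [[0,0,0],[0.15,0.25,0.02],0.4],
  [[0,0,0],[0.2,0.3,0.04],0.4],
  [[0,0,0],[0.2,0.3,0.04],0.4],
])

```text
t: 16.45
eef_pos: [0.4367, -0.1373, 0.0694]
tool_rot: [0.0, 0.689, 0.724, -0.0]
contact_force: [0.0, 0.4, -1.2]
gripper_width: 0.123
```

>>> carry_out([
  [[0,0,0],[0.05,0.08,0.01],0.4],
  [[0,0,0],[0.1,0.15,0.02],0.4],
  [[0,0,0],[0.12,0.2,0.03],0.4],
  [[0,0,0],[0.12,0.2,0.03],0.4],
])

```text
t: 16.95
eef_pos: [0.4376, -0.1371, 0.0691]
tool_rot: [-0.0, 0.69, 0.724, -0.001]
contact_force: [-3.7, -4.7, 2.0]
gripper_width: 0.126
```

>>> carry_out([
  [[0,0,0],[0.05,0.05,0.02],0.4],
  [[0,0,0],[0.1,0.1,0.04],0.4],
  [[0,0,0],[0.15,0.15,0.08],0.4],
  [[0,0,0],[0.15,0.15,0.1],0.4],
])

```text
t: 17.45
eef_pos: [0.4378, -0.1371, 0.0688]
tool_rot: [-0.0, 0.69, 0.724, -0.001]
contact_force: [-11.1, -8.0, 21.4]
gripper_width: 0.125
```

Run:
```python
from h import *
o=bot.get_obs();print(o["t"],o["eef_pos"].round(4),o["gripper_width"],o["contact_force"].round(1),o["torque"].round(2))
print(delta(o["eef_pos"],np.radians(2.9)))
```

```text
17.45 [ 0.4378 -0.1371  0.0688] 0.12472672262103561 [-11.1  -8.   21.4] [-1.63  2.65  0.42]
(array([-0.13,  0.09, -0.2 ]), array([0., 0., 0.]))
```

>>> carry_out([
  [[0,0,0.1],[0.1,0.05,-0.02],0.4],
  [[0,0,0.2],[0.2,0.1,-0.03],0.4],
  [[0,0,0.2],[0.2,0.1,-0.03],0.4],
  [[0,0,0.2],[0.2,0.1,-0.03],0.4],
])

```text
t: 17.95
eef_pos: [0.4378, -0.137, 0.0689]
tool_rot: [0.001, 0.692, 0.722, -0.003]
contact_force: [-12.2, -14.3, 15.5]
gripper_width: 0.127
```

Run:
```python
from h import *
o=bot.get_obs();print(o["t"],o["eef_pos"].round(4),o["gripper_width"],o["contact_force"].round(1),o["torque"].round(2))
print(delta(o["eef_pos"],np.radians(2.9)))
im=bot.read_camera("wrist")
a=cv2.resize(im[90:330,150:370],(550,600),interpolation=cv2.INTER_CUBIC)
t=bot.read_camera("top");print(o["q"].round(2))
t=cv2.resize(t[140:295,250:345],(245,400),interpolation=cv2.INTER_CUBIC)
v=np.zeros((600,795,3),np.uint8);v[:,:550]=a;v[:400,550:]=t
cv2.imwrite("pics/fin.png",v[:,:,::-1])
print(bot.get_obs()["contact_force"].round(1))
```

```text
17.95 [ 0.4378 -0.137   0.0689] 0.1266373857024788 [-12.2 -14.3  15.5] [-3.02  2.82  0.54]
(array([-0.17,  0.25, -0.47]), array([0., 0., 0.]))
[-0.39  0.5   0.7   2.23 -0.58  0.59  0.78]
[-12.  -14.3  14.2]
```

View pics/fin.png

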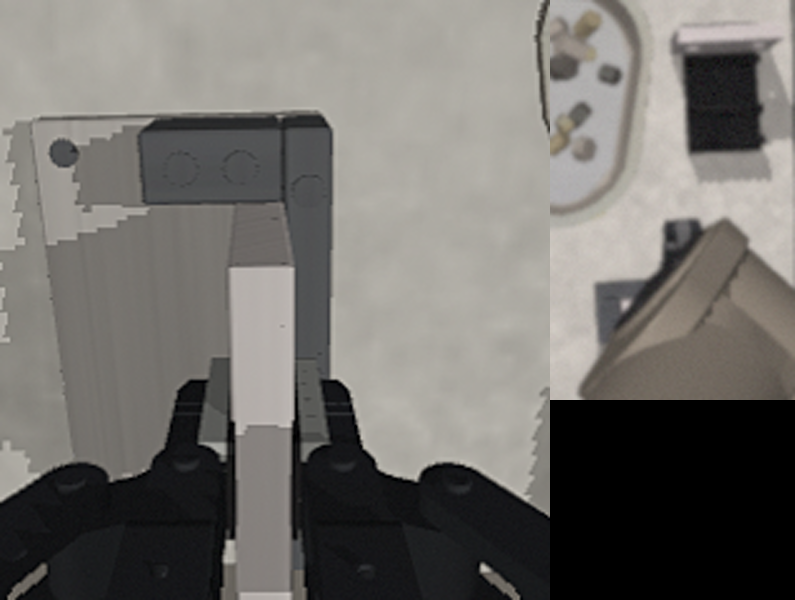

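>>> carry_out([
  [[0,0.1,-0.3],[0,0,0],0.4],
  [[-0.1,0.2,-0.5],[0,0,0],0.4],
  [[-0.1,0.3,-0.7],[0,0,0],0.4],
  [[-0.1,0.3,-0.7],[0,0,0],0.4],
])

```text
t: 18.55
eef_pos: [0.438, -0.137, 0.0689]
tool_rot: [-0.001, 0.688, 0.726, -0.0]
contact_force: [-10.6, -13.2, 13.2]
gripper_width: 0.129
```

Run:
```python
from h import *
o=bot.get_obs();print(o["t"],o["eef_pos"].round(4),o["gripper_width"],o["contact_force"].round(1),o["torque"].round(2))
print(delta(o["eef_pos"],np.radians(2.9)))
```

```text
18.55 [ 0.438  -0.137   0.0689] 0.12938386413417302 [-10.6 -13.2  13.2] [-3.16  2.65  0.32]
(array([-0.05, -0.05,  0.19]), array([0., 0., 0.]))
```

>>> carry_out([
  [[0,0,-0.15],[0,0,0],0.4],
  [[0,0,-0.3],[0,0,0],0.4],
  [[0,0,-0.3],[0,0,0],0.4],
])

```text
t: 18.92
eef_pos: [0.438, -0.137, 0.0689]
tool_rot: [-0.001, 0.686, 0.728, -0.0]
contact_force: [-11.1, -14.4, 12.2]
gripper_width: 0.129
```

Run:
```python
from h import *
o=bot.get_obs();print(o["t"],o["eef_pos"].round(4),o["gripper_width"],o["contact_force"].round(1),o["torque"].round(2))
print(delta(o["eef_pos"],np.radians(2.9)))
```

```text
18.925 [ 0.438  -0.137   0.0689] 0.12931200264935674 [-11.1 -14.4  12.2] [-3.15  2.62  0.16]
(array([-0.05, -0.05,  0.47]), array([0., 0., 0.]))
```

>>> carry_out([
  [[0,0,0],[0.03,0.06,0.01],0.4],
  [[0,0,0],[0.05,0.12,0.02],0.4],
  [[0,0,0],[0.05,0.12,0.02],0.4],
  [[0,0,0],[0.05,0.12,0.02],0.4],
])

```text
t: 19.42
eef_pos: [0.4381, -0.137, 0.0688]
tool_rot: [-0.001, 0.686, 0.727, -0.0]
contact_force: [-15.2, -15.5, 20.3]
gripper_width: 0.125
```

Run:
```python
from h import *
o=bot.get_obs();print(o["t"],o["eef_pos"].round(4),o["gripper_width"],o["contact_force"].round(1),o["torque"].round(2))
print(delta(o["eef_pos"],np.radians(2.9)))
if np.all(np.abs(o["contact_force"])<40) and np.all(o["contact_force"]*[-1,-1,1]>6): print(bot.hand_in())
```

```text
19.425 [ 0.4381 -0.137   0.0688] 0.12492358754266623 [-15.2 -15.5  20.3] [-3.34  3.52  0.23]
(array([-0.13, -0.06,  0.43]), array([0., 0., 0.]))
the job is handed in; nothing more can be done
None
```

The changeover is done and handed in at 19.4 s, with the plain plate still gripped and pressed into the corner.

- **Drilled plate:** It stands on edge in the far slot and has been let go. I lowered it until the wrist force showed it on the slot floor. The wrist image afterwards put it within about 2 mm of midway along the slot.
- **Plain plate:** I took it from the near slot, set it on the fixture and pushed it diagonally into the corner. The last reading showed about 15 N against the fence, 15 N against the stop and 20 N down on the bed. The tool position stayed within about 0.3 mm as the push was increased, and its height matched the bed to about 0.1 mm.
- **Bystanders:** The arm kept clear of them and I felt no unexpected contact. I did not measure their positions again at the end.

**Less certain checks:**
- **Yaw:** While pressing, the tool's yaw first drifted about 0.5° off the fence line. I turned it back, and it finished about 0.4° past my 2.9° fence estimate; other estimates ran up to about 3.3°. The changing moment suggests the plate lies flat along the fence, but I inferred that and could not see it directly.
- **Push:** During that correction I eased the downward push from about 21 N to 12 N and back up to 20 N. The push was therefore not perfectly constant, but contact never broke.

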